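# Weigh two jar weights and send the heavier one down the chute

## Task

Two look-alike steel jar weights stand in the white tray. Set one on each pan of the balance and let go so that it shows which is heavier, then leave the lighter one on its pan, put the heavier one in the open upper end of the chute and push it down under the lips until it rests against the stop. Do not disturb the jar, the bottles or the cup.

Things in the scene. Friction and masses are not known exactly. Their poses are not given: they have to be found in the camera images.
- weight_a_center (a point): Stainless jar weight: round puck 60 mm across, 30 mm high, with a round upright grip knob on top, 24 mm across, 22 mm tall (52 mm in all). The two look exactly alike; one is heavier (about 0.46 against 0.30 kg), which one changes from start to start. Starts upright in the tray. This point: on its axis, half-way up, 26 mm above its underside; z along the knob.
- weight_b_center (a point): Stainless jar weight: round puck 60 mm across, 30 mm high, with a round upright grip knob on top, 24 mm across, 22 mm tall (52 mm in all). The two look exactly alike; one is heavier (about 0.46 against 0.30 kg), which one changes from start to start. Starts upright in the tray. This point: on its axis, half-way up, 26 mm above its underside; z along the knob.
- balance: Grey equal-arm counter balance, fixed to the table: base 290 x 85 x 18 mm, origin at the centre of its underside. Its x axis runs along the beam from the near pan to the far pan (roughly away from the robot); the two pans are 110 mm either side of the centre. Cheeks beside the central pivot reach 78 mm high.
- beam (a joint): Tilt of the balance's beam in rad: 0 level (empty), positive when the far pan is down, negative when the near pan is down; stops at +-0.12. It is damped: with both weights on it takes about 1 s to tip over to the heavier side and comes to its stop.
- pan_near_top (a point): Centre of the upper face of the balance's near pan, a flat level disc 92 mm in diameter and 4 mm thick, on the robot's side of the pivot; moves with the pan. About 102 mm above the table when the beam is level, 13 mm lower or higher with the beam at its stops. The pan always stays level.
- pan_far_top (a point): Centre of the upper face of the balance's far pan, a flat level disc 92 mm in diameter and 4 mm thick, beyond the pivot from the robot; moves with the pan. About 102 mm above the table when the beam is level, 13 mm lower or higher with the beam at its stops. The pan always stays level.
- pan_near: The near pan with its stem; origin on its pivot at the beam's end, 32 mm below the upper face.
- pan_far: The far pan with its stem; origin on its pivot at the beam's end, 32 mm below the upper face.
- weight_a: The same jar weight as weight_a_center; origin at the centre of its underside.
- weight_b: The same jar weight as weight_b_center; origin at the centre of its underside.
- chute: Fixed steel chute on a base plate 260 x 110 mm, origin at the centre of the underside; on either side of the balance. x points downhill (roughly away from the robot), y across. The floor, 250 mm long, slopes down at 10 deg, 46 mm above the table at its middle. Channel 70 mm wide, walls 30 mm high square to the floor. Friction holds a weight where it is put; it does not slide by itself.
- chute_lips (a point): Start of the two inward lips, 36 mm above the floor, midway across: from 40 mm down the slope from the chute's middle to the stop they cover the channel's sides, 36 to 39 mm above the floor (walls 39 mm high there), leaving a 38 mm slot for the knob. A weight gets under them only by sliding down from the open upper end.
- chute_stop (a point): Middle of the foot of the stop's uphill face, on the sliding floor, 105 mm down the slope from the chute's middle. The stop is a dark plate across the channel, 36 mm high.
- chute_entry (a point): Point on the sliding floor, midway across, in the open upper part of the chute, 55 mm uphill of the middle: a good place for the centre of a weight's underside.
- chute_seat (a point): Where the centre (26 mm above the underside, square to the floor) of a weight lies when it rests against the stop, midway across the channel.
- tray: Fixed shallow white drain tray, 240 x 240 mm, rim 16 mm high, floor 4 mm thick, origin at the centre of its underside; it may stand on either side of the balance, the chute on the other.
- jar_center (a point): Bystander: closed jar 56 mm in diameter, 75 mm high, standing in the tray; point half-way up.
- bottle_center (a point): Bystander: amber bottle 56 mm in diameter, 200 mm high, beyond the balance on one side; point half-way up.
- mug_center (a point): Bystander: aluminium cup 72 mm in diameter, 90 mm high, beyond the balance on the other side; point half-way up.
- vial_center (a point): Bystander: small bottle 40 mm in diameter, 100 mm high, just beyond the balance, between the bottle and the cup; point half-way up.
Not all that is in view belongs to the job. What is shaped like the weight_b but purple or turquoise is not meant. Leave any yellow look-alike of the weight_a alone.

How it is judged:
By the outcome, as a careful person would: the job done as asked, in the order asked, and still so for the second after the job is handed in, with the robot touching nothing.
It also fails if it takes over 72 s, if anything falls off the work surface, if the arm or the gripper's body presses on something with over 40 N, if the wrist force passes 120 N, or if a joint passes its speed limit or range.

## Robot

A 6-joint arm with a two-finger parallel gripper is mounted at the origin on the work surface. World frame = base frame: x ahead of the robot, y to its left, z up, the work surface at z = 0. Lengths are in m, angles in degrees, forces in N, time in s.
With the tool pointing down it reaches from about 0.3 to 0.75 m from the base axis. Payload 8.5 kg.
Tool frame: the origin (TCP) lies midway between the tips of the shut fingers; the grasp point (between the pads) lies 19 mm behind it; z points along the fingers, y is the direction in which the jaws open and shut (so a half turn about z gives the same grasp; the last joint's range is limited). The gripper opens to 85 mm and grips with 20 to 120 N. Pads are 22 mm wide; open, the fingers measure 114 mm over their backs; the gripper's body (76 mm by 85 mm) begins 54 mm behind the grasp point. The pads swing forward as they close: fully open they stand 13 mm farther back than shut.
Start: joints at [-76.335, 21.807, 74.336, -0, 83.858, -12.336], TCP at [0.241, -0.494, 0.231] pointing down, gripper open.
Joint ranges: [-178.18, 178.18], [-50.72, 133.34], [12.68, 142.11], [-81.47, 261.47], [9.98, 163.14], [-165.26, 165.26]. Speed limits (degrees/s): [136.94, 136.94, 180, 180, 180, 180].

## Interface

Orientations are given as a 3x3 rotation matrix whose columns are the frame's x, y, z axes.
In Python, from rig import env, viewer, ticket gives the robot as it stands. The module is installed in compiled form; this text tells all that it offers.
- The arm moves only by the shell command python3 -m pendant 'ROWS' [FORCE]. ROWS is JSON, a list of rows, each a list of 3 entries, a list of its own where there are three numbers: the shift along the world's x, y, z in mm, then the turn about the world's z in rad, then the opening, from -1 (shut) to 1 (fully open). A call has 1 to 12 rows; each row shifts and turns the pose as measured when the row begins; what a row does not reach is not made up. A row lasts 1/8 s, in which the tool goes at most 62.5 mm and 10.7 degrees, less where a joint would pass 70% of its speed; a pose out of reach is approached as far as the arm can. A call with a gripper value outside its range is refused whole. The fingers move at their own pace and stop on an object; FORCE is the grip in N (left out, the last holds). Time passes only in rows, so rows that do not move let the fingers close. It gives the time, the measured TCP pose, the force and the opening at its end, in the units of the state.
- env.observe(): the state, without advancing time (a new reading comes with each control period).
- viewer.get_image(name): name is "scene" or "top" or "wrist"; returns (picture, depth): 400x640x3 uint8, red, green, blue; 400x640 float32, m along the optical axis (not along the pixel's ray), 0 where there is no reading.
- viewer.camera_params(name): a dict with "fx", "fy", "cx", "cy" (pixels), "D" ([k1, k2, p1, p2, k3] as OpenCV has them; the pictures are not rectified), "rvec" (rotation vector, rad) and "tvec" (3), from world to camera coordinates, as OpenCV has them; the wrist camera has in their place "T_tool_cam" (4x4, takes a point from camera to tool coordinates, whose origin is the TCP and whose axes are the flange's). Camera axes: x right, y down, z forward; pixel columns grow to the right and rows downward; lengths in m; the calibration is good to about 2 mm. A picture is of the moment at which its call begins: read the wrist's pose just before it. camera_params takes no time and is no camera call.
- ticket.close_job(): hands the job in, once; it reports no verdict.
The state is a dict: "time_s": time; "q": joint angles; "qvel": joint speeds; "joint_efforts": joint torques, N m; "position": TCP position; "tool_rot": TCP orientation; "ft_force": force on the tool from outside, world axes, zero at the start; "wrist_torque": the same for the moment, N m; "grip_width": finger opening in m.
Only numpy, scipy, OpenCV 4.12 (cv2) and the standard library are available. Lean on these libraries where they do the work, as an engineer would, in place of code of your own. Each camera call takes 0.05 s, during which the arm holds its last target. There are 200 camera calls.

## Working session

There is one attempt and no reset: what is moved stays moved. The work goes in short steps, Python scripts to look and compute and a shell command to move; the robot and the scene stay as the last step left them, time stands still between calls to the robot, and variables do not carry over. Pictures are saved under pics/ and viewed, about 8 in all and at most 12, crops included, and the job is handed in when it is done.

```bash
mkdir -p pics
cat > h.py <<'E'
import numpy as np,cv2
from rig import env,viewer,ticket
def shot(n):
    s=env.observe(); im,d=viewer.get_image(n); return s,im,d
def save(im,f): cv2.imwrite('pics/'+f,im[:,:,::-1])
def cam(n,s=None):
    p=viewer.camera_params(n);K=np.array([[p['fx'],0,p['cx']],[0,p['fy'],p['cy']],[0,0,1]]);D=np.array(p['D'])
    if n=='wrist':
        T=np.array(p['T_tool_cam']);W=np.eye(4);W[:3,:3]=np.array(s['tool_rot']);W[:3,3]=s['position'];T=W@T
    else:
        R=cv2.Rodrigues(np.array(p['rvec'],float))[0];T=np.eye(4);T[:3,:3]=R.T;T[:3,3]=-R.T@np.array(p['tvec']).ravel()
    return K,D,T
def rays(n,px,s=None):
    K,D,T=cam(n,s);u=cv2.undistortPoints(np.array(px,float).reshape(-1,1,2),K,D)[:,0]
    return T[:3,3],np.c_[u,np.ones(len(u))]@T[:3,:3].T
def onz(n,px,z,s=None):
    o,r=rays(n,px,s);return o+r*((z-o[2])/r[:,2])[:,None]
def cloud(n,d,s=None):
    h,w=d.shape;v,u=np.mgrid[:h,:w];o,r=rays(n,np.c_[u.ravel(),v.ravel()],s)
    P=(o+r*d.reshape(-1,1)).reshape(h,w,3);P[d==0]=np.nan;return P
E
python3 - <<'E'
from h import *
for n in('top','scene'):
    s,im,d=shot(n);save(im,n+'1.png');np.savez(n+'1.npz',im=im,d=d)
    print(n,cam(n)[2].round(3).tolist(),(d>0).mean())
print(s)
E
```

```text
top [[-0.026, -0.998, 0.056, 0.469], [-1.0, 0.025, -0.012, -0.013], [0.011, -0.056, -0.998, 1.197], [0.0, 0.0, 0.0, 1.0]] 0.995921875
scene [[-0.664, 0.482, -0.571, 1.154], [0.747, 0.416, -0.518, 0.511], [-0.012, -0.771, -0.637, 0.768], [0.0, 0.0, 0.0, 1.0]] 0.995984375
{'time_s': 0.05, 'q': array([-7.63346625e+01,  2.18407051e+01,  7.43827427e+01,  2.10146367e-03,
        8.38607368e+01, -1.23341024e+01]), 'qvel': array([ 0.01567777, -0.14456656, -0.00164743,  0.03309879,  0.0897511 ,
       -0.04918983]), 'joint_efforts': array([ 5.32464284e-03, -4.49699593e+01, -2.31959885e+01, -1.32140281e-04,
        3.49849877e-03, -1.72437092e-05]), 'position': array([ 0.24105042, -0.49404131,  0.2307263 ]), 'tool_rot': array([[ 8.98800117e-01,  4.38358588e-01, -3.11687318e-04],
       [ 4.38358560e-01, -8.98799038e-01,  1.43632070e-03],
       [ 3.49479254e-04, -1.42759602e-03, -9.99998920e-01]]), 'ft_force': array([-0.15329611, -0.51275976, -0.13067276]), 'wrist_torque': array([ 0.00198692, -0.02518863, -0.02005734]), 'grip_width': 0.08513303050145136}
```

View pics/top1.png

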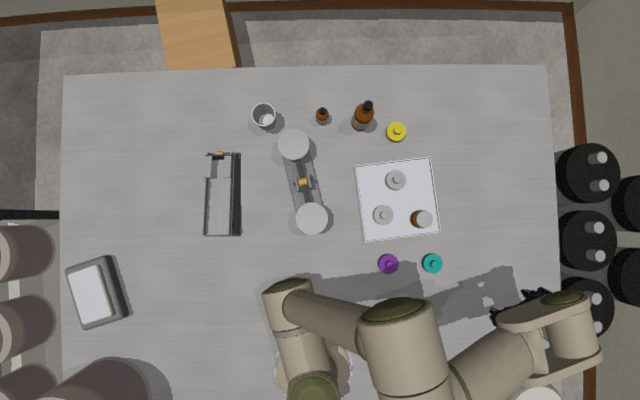

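View pics/scene1.png

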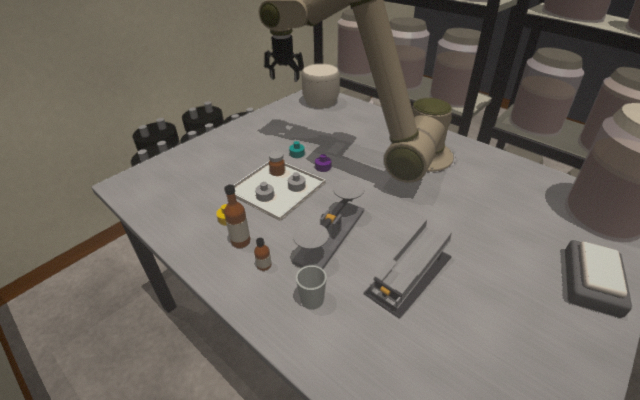

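The top view shows two grey pucks in the tray at (396,180) and (383,214). Those fit the weights: grey steel, standing in the tray. The brown and white jar is at (421,219). The decoys are yellow (396,132), purple (388,264) and turquoise (432,263), all outside the tray. The pans are at (294,144) far and (312,219) near, and the chute at (222,195) has its stop at the top end. Next I'll measure these and make one confirming crop.

Run:
```python
from h import *
f=np.load('top1.npz');im,d=f['im'],f['d'];P=cloud('top',d)
c=cv2.resize(im[125:280,195:450],None,fx=3,fy=3,interpolation=cv2.INTER_CUBIC);save(c,'crop1.png')
def blob(name,u,v,r,zlo,zhi):
    m=np.zeros(d.shape,bool);m[v-r:v+r,u-r:u+r]=1
    m&=(P[...,2]>zlo)&(P[...,2]<zhi);q=P[m]
    vv,uu=np.nonzero(m);(cx,cy),rr=cv2.minEnclosingCircle(np.c_[uu,vv].astype(np.float32))
    zc=np.median(q[:,2]);print(name,m.sum(),'mean',q.mean(0).round(4),'z',zc.round(4),'circ',onz('top',[[cx,cy]],zc)[0].round(4),'diam',(2*rr*d[m].mean()/cam('top')[0][0,0]).round(3))
blob('w1 puck',396,180,14,.025,.042);blob('w1 knob',396,180,14,.048,.07)
blob('w2 puck',383,214,14,.025,.042);blob('w2 knob',383,214,14,.048,.07)
blob('jar',421,219,14,.06,.09)
blob('near',312,219,22,.09,.12);blob('far',294,144,22,.09,.12)
blob('mug',264,115,18,.075,.11);blob('vial',322,115,12,.02,.13);blob('bottle',364,113,20,.05,.25)
for nm,m in(('chute',(P[...,2]>.02)&(P[...,2]<.13)),('base',(P[...,2]>.006))):
    m=m.copy();m[:, :195]=0;m[:,250:]=0;m[:140]=0;m[250:]=0
    vv,uu=np.nonzero(m);b=cv2.boxPoints(cv2.minAreaRect(np.c_[uu,vv].astype(np.float32)));print(nm,b.round(1).tolist())
for v in range(152,240,6):
    print(v,[(P[v,u]*1000).round().astype(int).tolist() for u in (208,212,217,222,228,233,237)])
```

```text
w1 puck 233 mean [ 0.573  -0.2657  0.0337] z 0.0334 circ [ 0.5735 -0.2658  0.0334] diam 0.059
w1 knob 52 mean [ 0.5734 -0.2653  0.0554] z 0.0555 circ [ 0.5731 -0.265   0.0555] diam 0.024
w2 puck 240 mean [ 0.4671 -0.2234  0.034 ] z 0.0339 circ [ 0.467  -0.2246  0.0339] diam 0.06
w2 knob 51 mean [ 0.4673 -0.2256  0.0551] z 0.0547 circ [ 0.4672 -0.2259  0.0547] diam 0.023
jar 238 mean [ 0.4519 -0.3352  0.078 ] z 0.0784 circ [ 0.4519 -0.3354  0.0784] diam 0.052
near 815 mean [ 0.4626 -0.0087  0.1016] z 0.1017 circ [ 0.4628 -0.0088  0.1017] diam 0.091
far 795 mean [0.6775 0.0383 0.1018] z 0.1018 circ [0.6775 0.0385 0.1018] diam 0.091
mug 162 mean [0.7736 0.1273 0.0871] z 0.0886 circ [0.7694 0.1249 0.0886] diam 0.073
vial 181 mean [ 0.7675 -0.0468  0.0685] z 0.0683 circ [ 0.7681 -0.0472  0.0683] diam 0.049
bottle 435 mean [ 0.7496 -0.1605  0.1346] z 0.1324 circ [ 0.753  -0.1621  0.1324] diam 0.081
chute [[201.5, 234.1999969482422], [204.3000030517578, 150.10000610351562], [234.5, 151.10000610351562], [231.6999969482422, 235.1999969482422]]
base [[196.0, 140.0], [241.89999389648438, 139.0]
[... 1113 characters left out ...]
 221, 5]]
206 [[507, 297, 56], [506, 287, 49], [506, 272, 49], [506, 257, 51], [504, 232, 82], [506, 233, 7], [506, 221, 6]]
212 [[489, 298, 57], [488, 286, 55], [488, 272, 52], [488, 256, 56], [487, 232, 85], [488, 232, 12], [487, 222, 4]]
218 [[471, 298, 57], [471, 286, 58], [470, 271, 57], [470, 256, 58], [470, 231, 91], [469, 234, 6], [469, 222, 5]]
224 [[453, 296, 63], [453, 284, 63], [453, 271, 58], [452, 256, 59], [452, 231, 91], [451, 233, 14], [450, 222, 6]]
230 [[436, 295, 67], [436, 285, 63], [435, 269, 65], [435, 254, 66], [435, 231, 94], [432, 234, 10], [432, 223, 2]]
236 [[415, 314, -1], [415, 300, 5], [415, 286, -2], [414, 271, -4], [414, 251, 5], [414, 235, 5], [414, 222, 8]]
```

View pics/crop1.png

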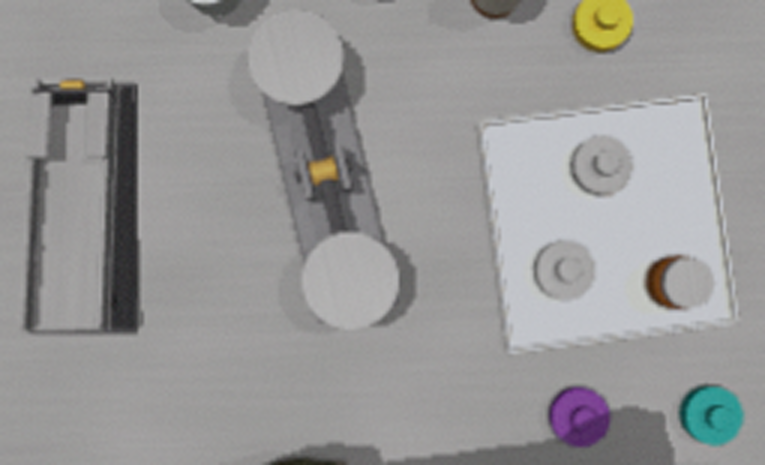

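The crop confirms it: the two grey pucks with knobs in the tray are the weights, and the sizes and heights agree (60 mm puck, 24 mm knob, tops at 34 and 55 mm). The coloured ones stand outside the tray. I'll move above the far weight first.

```bash
python3 -m pendant '[[[41,28,0],0,0.0],[[41,28,0],0,0.0],[[41,28,0],0,0.0],[[41,28,0],0,0.0],[[41,28,0],0,0.0],[[41,28,0],0,0.0],[[41,28,0],0,0.0],[[40,28,0],0,0.0],[[0,0,-30],0,0.0],[[0,0,0],0,0.0]]' 60
```

```text
time_s: 1.35
position: [0.5765, -0.2605, 0.1958]
tool_rot: [[0.9, 0.437, -0.005], [0.437, -0.9, 0.007], [-0.002, -0.009, -1.0]]
ft_force: [-0.1, -0.4, -0.3]
grip_width: 0.043
```

Run:
```python
from h import *
s,im,d=shot('wrist');P=cloud('wrist',d,s);save(im,'w1.png')
for c in((.573,-.265),(.467,-.2255)):
    m=(np.hypot(P[...,0]-c[0],P[...,1]-c[1])<.025)&(P[...,2]>.048)&(P[...,2]<.065)
    if m.sum()>20:
        vv,uu=np.nonzero(m);(a,b),r=cv2.minEnclosingCircle(np.c_[uu,vv].astype(np.float32));print(m.sum(),P[m].mean(0),onz('wrist',[[a,b]],np.median(P[m][:,2]),s),(a,b,r))
```

```text
660 [ 0.5746285  -0.26613127  0.05547121] [[ 0.57476673 -0.2660444   0.05563597]] (326.1344299316406, 193.74472045898438, 14.77019214630127)
108 [ 0.4701895  -0.21563564  0.05480685] [[ 0.47023377 -0.21696528  0.05558851]] (223.0, 274.0, 11.180439949035645)
```

View pics/w1.png

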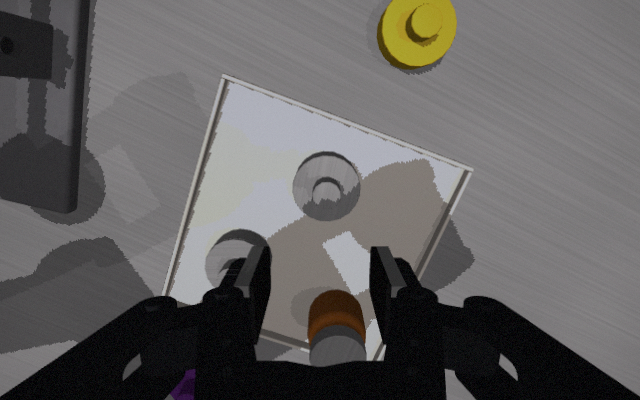

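The wrist picture shows the far weight's knob at (326,194), clear on all sides, which matches the top view to 1.5 mm. I'll descend and grip.

```bash
python3 -m pendant '[[[-2,-5,-50],0,0.0],[[0,0,-50],0,0.0],[[0,0,-40],0,0.0],[[0,0,-12],0,0.0],[[0,0,0],0,0.0],[[0,0,0],0,0.0]]' 60
```

```text
time_s: 2.15
position: [0.5774, -0.2717, 0.0528]
tool_rot: [[0.902, 0.432, 0.012], [0.432, -0.902, -0.005], [0.009, 0.01, -1.0]]
ft_force: [0.3, -0.1, 0.6]
grip_width: 0.0425
```

```bash
python3 -m pendant '[[[-3,6,0],0,0.0],[[0,0,-8],0,0.0],[[0,0,-7],0,0.0],[[0,0,0],0,0.0]]' 60
```

```text
time_s: 2.65
position: [0.5751, -0.2656, 0.0396]
tool_rot: [[0.901, 0.433, 0.016], [0.433, -0.901, -0.008], [0.011, 0.014, -1.0]]
ft_force: [0.2, 0.2, 0.8]
grip_width: 0.0427
```

```bash
python3 -m pendant '[[[0,0,-2],0,-1],[[0,0,0],0,-1],[[0,0,0],0,-1],[[0,0,0],0,-1],[[0,0,0],0,-1],[[0,0,20],0,-1],[[0,0,30],0,-1],[[0,0,0],0,-1],[[0,0,0],0,-1]]' 60
```

```text
time_s: 3.78
position: [0.5735, -0.2646, 0.085]
tool_rot: [[0.902, 0.433, 0.01], [0.433, -0.902, -0.004], [0.008, 0.008, -1.0]]
ft_force: [-0.0, 0.9, -2.8]
grip_width: 0.0214
```

```bash
python3 -m pendant '[[[0,10,45],0,-1],[[0,40,45],0,-1],[[0,45,10],0,-1],[[0,45,0],0,-1],[[5,45,0],0,-1],[[20,40,0],0,-1],[[25,30,0],0,-1],[[25,25,0],0,-1],[[20,15,0],0,-1],[[9,8,0],0,-1],[[0,0,0],0,-1],[[0,0,0],0,-1]]'
```

```text
time_s: 5.28
position: [0.6742, 0.0485, 0.1693]
tool_rot: [[0.903, 0.43, -0.015], [0.43, -0.903, 0.004], [-0.012, -0.011, -1.0]]
ft_force: [-0.0, 0.7, -3.1]
grip_width: 0.022
```

```bash
python3 -m pendant '[[[3,-10,0],0,-1],[[0,0,-15],0,-1],[[0,0,-12],0,-1],[[0,0,0],0,-1],[[0,0,0],0,-1]]'
python3 - <<'E'
from h import *
s,im,d=shot('top');np.savez('top2.npz',im=im,d=d)
P=cloud('top',d);m=np.zeros(d.shape,bool);m[195:245,290:335]=1
m&=(P[...,2]>.08)&(P[...,2]<.125);print(P[m].mean(0),m.sum())
E
```

```text
time_s: 5.9
position: [0.6762, 0.0359, 0.1401]
tool_rot: [[0.904, 0.428, -0.017], [0.428, -0.904, 0.004], [-0.013, -0.011, -1.0]]
ft_force: [0.5, 0.3, -2.7]
grip_width: 0.022
[ 0.46197954 -0.0142649   0.101579  ] 707
```

```bash
python3 -m pendant '[[[0,2,-5],0,-1],[[0,0,-5],0,-1],[[0,0,-5],0,-1],[[0,0,0],0,-1],[[0,0,0],0,-1]]'
```

```text
time_s: 6.58
position: [0.6763, 0.0383, 0.1249]
tool_rot: [[0.903, 0.429, -0.016], [0.429, -0.903, 0.004], [-0.012, -0.01, -1.0]]
ft_force: [0.8, 0.2, -3.8]
grip_width: 0.0214
```

```bash
python3 -m pendant '[[[0,0,-2],0,-1],[[0,0,0],0,-0.6],[[0,0,0],0,-0.2],[[0,0,0],0,0.1],[[0,0,0],0,0.1],[[0,0,15],0,0.1],[[0,0,45],0,0.1],[[-30,-20,40],0,0.1],[[-40,-50,0],0,0.1],[[-40,-50,0],0,0.1],[[-30,-50,0],0,0.1],[[0,0,0],0,0.1]]'
python3 - <<'E'
from h import *
s,im,d=shot('top');P=cloud('top',d);np.savez('top3.npz',im=im,d=d)
save(cv2.resize(im[90:270,190:450],None,fx=3,fy=3),'top3.png')
for nm,c,lo,hi in(('near',(.463,-.009),.085,.125),('farknob',(.6775,.0385),.13,.16),('farpuck',(.6775,.0385),.108,.13)):
    m=(np.hypot(P[...,0]-c[0],P[...,1]-c[1])<.045)&(P[...,2]>lo)&(P[...,2]<hi);print(nm,m.sum(),np.median(P[m],0).round(4))
E
```

```text
time_s: 8.07
position: [0.5346, -0.1345, 0.2345]
tool_rot: [[0.903, 0.43, -0.003], [0.43, -0.903, -0.001], [-0.003, -0.0, -1.0]]
ft_force: [-0.5, 0.1, -0.7]
grip_width: 0.0471
near 733 [ 0.4657 -0.0054  0.1148]
farknob 61 [0.6726 0.037  0.14  ]
farpuck 297 [0.6708 0.0352 0.1183]
```

View pics/top3.png

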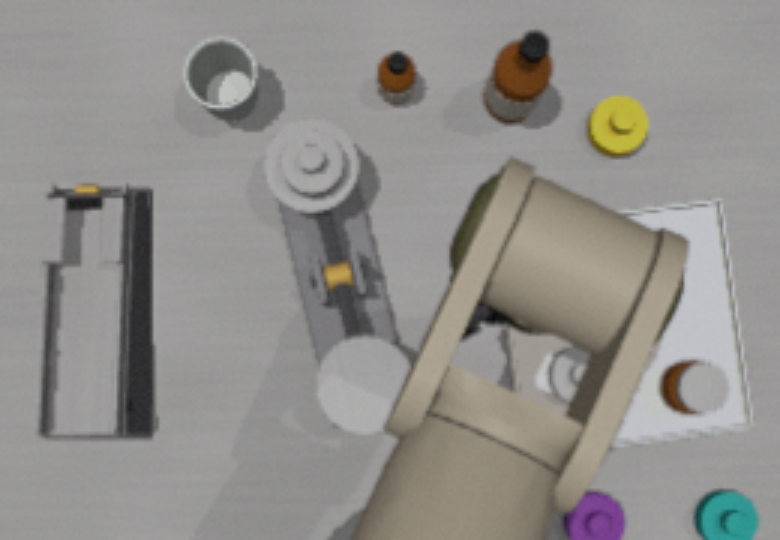

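The first weight sits centred on the far pan, which is down. The near pan is up at 115 mm. Now for the second weight, at about (0.4675, -0.2255).

```bash
python3 -m pendant '[[[-34,-45,0],0,0.1],[[-33,-46,-30],0,0.1],[[0,0,-45],0,0.1],[[0,0,-30],0,0.1],[[0,0,0],0,0.1],[[0,0,0],0,0.1]]'
python3 - <<'E'
from h import *
s,im,d=shot('wrist');P=cloud('wrist',d,s)
m=(np.hypot(P[...,0]-.4675,P[...,1]+.2255)<.02)&(P[...,2]>.048)&(P[...,2]<.065)
vv,uu=np.nonzero(m);(a,b),r=cv2.minEnclosingCircle(np.c_[uu,vv].astype(np.float32));print(m.sum(),onz('wrist',[[a,b]],np.median(P[m][:,2]),s),(a,b,r),P[m].mean(0))
E
```

```text
time_s: 8.88
position: [0.4724, -0.2233, 0.1323]
tool_rot: [[0.898, 0.439, 0.007], [0.439, -0.898, -0.006], [0.004, 0.008, -1.0]]
ft_force: [0.6, -0.1, 1.0]
grip_width: 0.047
1061 [[ 0.46910506 -0.2237156   0.05570221]] (316.6946716308594, 217.71755981445312, 18.76310920715332) [ 0.46888765 -0.22393599  0.05541568]
```

Knob at (0.4685, -0.2245).

```bash
python3 -m pendant '[[[-3,-1,-40],0,0.1],[[0,0,-35],0,0.1],[[0,0,-12],0,0.1],[[0,0,0],0,0.1],[[0,0,0],0,0.1]]'
```

```text
time_s: 9.55
position: [0.4739, -0.2256, 0.0502]
tool_rot: [[0.897, 0.441, 0.018], [0.442, -0.897, -0.014], [0.01, 0.021, -1.0]]
ft_force: [-0.5, -0.1, 0.2]
grip_width: 0.0468
```

```bash
python3 -m pendant '[[[-5,1,-4],0,0.1],[[0,0,-5],0,0.1],[[0,0,-3],0,0.1],[[0,0,0],0,0.1],[[0,0,0],0,-1],[[0,0,0],0,-1],[[0,0,0],0,-1],[[0,0,0],0,-1],[[0,0,0],0,-1]]' 60
```

```text
time_s: 10.68
position: [0.4691, -0.2248, 0.0397]
tool_rot: [[0.897, 0.441, 0.021], [0.442, -0.897, -0.016], [0.011, 0.024, -1.0]]
ft_force: [-0.7, -0.0, 0.0]
grip_width: 0.0216
```

```bash
python3 -m pendant '[[[0,0,40],0,-1],[[0,0,50],0,-1],[[0,20,45],0,-1],[[0,40,8],0,-1],[[-2,45,0],0,-1],[[-2,45,0],0,-1],[[-2,40,0],0,-1],[[0,20,0],0,-1],[[0,6,0],0,-1],[[0,0,0],0,-1],[[0,0,0],0,-1]]'
```

```text
time_s: 12.05
position: [0.4593, -0.0028, 0.1815]
tool_rot: [[0.898, 0.439, 0.012], [0.439, -0.898, -0.011], [0.006, 0.015, -1.0]]
ft_force: [0.6, -0.1, -4.9]
grip_width: 0.0217
```

```bash
python3 -m pendant '[[[4,-6,-12],0,-1],[[0,0,-12],0,-1],[[0,0,-3],0,-1],[[0,0,0],0,-1],[[0,0,0],0,-1]]'
```

```text
time_s: 12.68
position: [0.4635, -0.0108, 0.1519]
tool_rot: [[0.9, 0.437, 0.01], [0.437, -0.899, -0.011], [0.004, 0.015, -1.0]]
ft_force: [0.7, -0.5, -4.3]
grip_width: 0.0217
```

```bash
python3 -m pendant '[[[0,0,-3],0,-1],[[0,0,0],0,-1],[[0,0,-2],0,-1],[[0,0,0],0,-1]]'
```

```text
time_s: 13.18
position: [0.4635, -0.0109, 0.1476]
tool_rot: [[0.899, 0.437, 0.011], [0.437, -0.899, -0.012], [0.005, 0.016, -1.0]]
ft_force: [-1.7, -0.7, -1.7]
grip_width: 0.0214
```

Weight partly transferred to the pan (about 3 N). I'll release and rise.

```bash
python3 -m pendant '[[[0,0,0],0,0.2],[[0,0,0],0,0.2],[[0,0,0],0,0.2],[[0,0,15],0,0.2],[[0,0,45],0,0.2],[[0,-40,40],0,0.2],[[0,-50,0],0,0.2],[[0,-50,0],0,0.2],[[0,0,0],0,0.2],[[0,0,0],0,0.2],[[0,0,0],0,0.2],[[0,0,0],0,0.2]]'
python3 - <<'E'
from h import *
s,im,d=shot('top');P=cloud('top',d)
save(cv2.resize(im[90:270,190:450],None,fx=3,fy=3),'top4.png')
for nm,c in(('near',(.463,-.009)),('far',(.6775,.0385))):
    r=np.hypot(P[...,0]-c[0],P[...,1]-c[1]);z=P[...,2]
    for lo,hi in((.08,.121),(.121,.18),(.13,.18),):
        m=(r<.045)&(z>lo)&(z<hi);print(nm,lo,m.sum(),np.median(P[m],0).round(4) if m.any() else '')
    print(np.histogram(z[(r<.045)],np.arange(.08,.19,.005)))
E
```

```text
time_s: 14.68
position: [0.4644, -0.1526, 0.2525]
tool_rot: [[0.897, 0.441, 0.017], [0.441, -0.897, -0.014], [0.009, 0.02, -1.0]]
ft_force: [-0.6, 0.7, 0.1]
grip_width: 0.0514
near 0.08 681 [ 0.4642 -0.0079  0.0906]
near 0.121 93 [ 0.4617 -0.0128  0.1393]
near 0.13 58 [ 0.4625 -0.0127  0.1406]
(array([ 17, 299,  98,   1,   0,   0,  11, 213,  77,   0,   0,  21,  36,
         1,   0,   0,   0,   0,   0,   0,   0]), array([0.08 , 0.085, 0.09 , 0.095, 0.1  , 0.105, 0.11 , 0.115, 0.12 ,
       0.125, 0.13 , 0.135, 0.14 , 0.145, 0.15 , 0.155, 0.16 , 0.165,
       0.17 , 0.175, 0.18 , 0.185]))
far 0.08 394 [0.6748 0.0421 0.1149]
far 0.121 391 [0.6709 0.0357 0.1451]
far 0.13 384 [0.6713 0.0357 0.1452]
(array([  2,   3,   0,   0,   0,   4, 201, 180,   8,   3,   7,  15, 163,
       132,   2,   4,  11,  47,   3,   0,   0]), array([0.08 , 0.085, 0.09 , 0.095, 0.1  , 0.105, 0.11 , 0.115, 0.12 ,
       0.125, 0.13 , 0.135, 0.14 , 0.145, 0.15 , 0.155, 0.16 , 0.165,
       0.17 , 0.175, 0.18 , 0.185]))
```

View pics/top4.png

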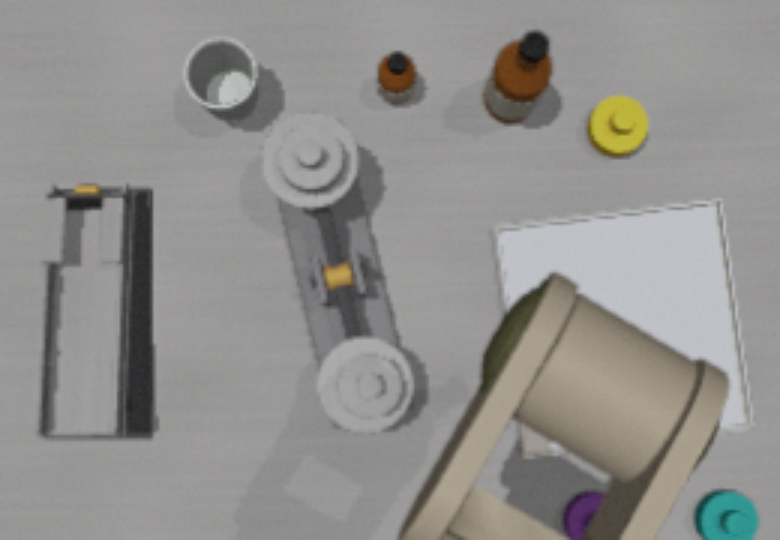

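The near pan is down (89 mm) and the far pan up (115 mm), with both weights let go and the beam at its stop. So the near weight is heavier, and I'll fetch it.

```bash
python3 -m pendant '[[[-1,46,-10],0,0.1],[[-1,47,-20],0,0.1],[[0,47,-20],0,0.1],[[0,0,-30],0,0.1],[[0,0,-25],0,0.1],[[0,0,0],0,0.1],[[0,0,0],0,0.1]]'
python3 - <<'E'
from h import *
# chute axis from top picture: right/left edges of base+walls above z
f=np.load('top1.npz');im,d=f['im'],f['d'];P=cloud('top',d)
n=(P[...,1]>.2)&(P[...,1]<.34)&(P[...,0]>.4)&(P[...,0]<.7)
# floor plane region: points per x slab between .24..0.30 near slope height
A=P[n&(P[...,1]>.245)&(P[...,1]<.285)&(P[...,0]>.44)&(P[...,0]<.58)];c,*_=np.linalg.lstsq(np.c_[A[:,:2],np.ones(len(A))],A[:,2],rcond=None);print('floor z=',c,np.degrees(np.arctan(np.hypot(c[0],c[1]))),np.degrees(np.arctan2(-c[1],-c[0])))
h=P[...,2]-(c[0]*P[...,0]+c[1]*P[...,1]+c[2])
for x in np.arange(.44,.66,.015):
    q=n&(abs(P[...,0]-x)<.008)
    L=P[q&(h>.022)&(h<.045)&(P[...,1]>.27)];R=P[q&(h>.022)&(h<.045)&(P[...,1]<.265)]
    print(x.round(3),[(len(Z),Z[:,1].min().round(3),Z[:,1].max().round(3),np.median(Z[:,1]).round(3)) if len(Z) else None for Z in(L,R)])
E
```

```text
time_s: 15.6
position: [0.4624, -0.0055, 0.1465]
tool_rot: [[0.895, 0.445, 0.021], [0.446, -0.895, -0.015], [0.012, 0.023, -1.0]]
ft_force: [0.0, 0.8, 0.5]
grip_width: 0.0469
floor z= [-0.17353802  0.00906003  0.13754078] 9.8580941997379 -2.9885689569393197
0.44 [(13, np.float64(0.301), np.float64(0.306), np.float64(0.303)), (16, np.float64(0.229), np.float64(0.234), np.float64(0.23))]
0.455 [(13, np.float64(0.301), np.float64(0.306), np.float64(0.303)), (9, np.float64(0.229), np.float64(0.231), np.float64(0.23))]
0.47 [(12, np.float64(0.3), np.float64(0.305), np.float64(0.303)), (10, np.float64(0.229), np.float64(0.231), np.float64(0.23))]
0.485 [(8, np.float64(0.303), np.float64(0.305), np.float64(0.304)), (12, np.float64(0.229), np.float64(0.232), np.float64(0.23))]
0.5 [(8, np.float64(0.303), np.float64(0.305), np.float64(0.304)), (12, np.float64(0.229), np.float64(0.232), np.float64(0.23))]
0.515 [(10, np.float64(0.303), np.float64(0.306), np.float64(0.304)), (14, np.float64(0.228), np.float64(0.232), np.float64(0.229))]
0.53 [(12, np.float64(0.302), np.float64(0.306), np.float6
[... 430 characters left out ...]
, np.float64(0.231), np.float64(0.228))]
0.59 [(26, np.float64(0.285), np.float64(0.305), np.float64(0.297)), (29, np.float64(0.226), np.float64(0.247), np.float64(0.232))]
0.605 [(33, np.float64(0.284), np.float64(0.304), np.float64(0.295)), (44, np.float64(0.226), np.float64(0.248), np.float64(0.235))]
0.62 [(31, np.float64(0.285), np.float64(0.302), np.float64(0.293)), (42, np.float64(0.226), np.float64(0.245), np.float64(0.233))]
0.635 [(33, np.float64(0.286), np.float64(0.302), np.float64(0.293)), (41, np.float64(0.226), np.float64(0.246), np.float64(0.236))]
0.65 [(47, np.float64(0.271), np.float64(0.303), np.float64(0.29)), (56, np.float64(0.226), np.float64(0.265), np.float64(0.24))]
```

```bash
python3 -m pendant '[[[0,-7,0],0,0.1],[[0,0,-10],0,0.1],[[0,0,-8],0,0.1],[[0,0,0],0,0.1],[[0,0,0],0,0.1]]' 60
```

```text
time_s: 16.23
position: [0.4631, -0.0137, 0.129]
tool_rot: [[0.895, 0.444, 0.024], [0.445, -0.895, -0.016], [0.015, 0.025, -1.0]]
ft_force: [-0.1, 0.4, -0.8]
grip_width: 0.0466
```

```bash
python3 -m pendant '[[[0,0,-3],0,0.1],[[0,0,0],0,-1],[[0,0,0],0,-1],[[0,0,0],0,-1],[[0,0,0],0,-1],[[0,0,0],0,-1],[[0,0,8],0,-1],[[0,0,8],0,-1],[[0,0,10],0,-1],[[0,0,15],0,-1],[[0,0,25],0,-1],[[0,0,25],0,-1]]' 60
```

```text
time_s: 17.73
position: [0.4614, -0.013, 0.2203]
tool_rot: [[0.895, 0.445, 0.019], [0.445, -0.895, -0.014], [0.011, 0.021, -1.0]]
ft_force: [0.7, 0.0, -4.4]
grip_width: 0.0216
```

```bash
python3 -m pendant '[[[0,20,0],0,-1],[[3,40,0],-0.11,-1],[[4,45,0],-0.12,-1],[[4,45,-10],-0.12,-1],[[4,45,-20],-0.11,-1],[[4,40,-20],0,-1],[[3,30,-10],0,-1],[[3,15,0],0,-1],[[0,0,0],0,-1],[[0,0,0],0,-1]]'
python3 - <<'E'
from h import *
s,im,d=shot('wrist');save(im,'w5.png')
s,im,d=shot('top');print(s['position'],s['ft_force'])
E
```

```text
time_s: 18.98
position: [0.4874, 0.274, 0.1663]
tool_rot: [[1.0, -0.018, 0.019], [-0.017, -1.0, -0.026], [0.02, 0.026, -0.999]]
ft_force: [0.1, 0.1, -5.4]
grip_width: 0.0211
[0.48750577 0.27394334 0.16640685] [ 1.03240131  0.40626392 -4.1009015 ]
```

View pics/w5.png

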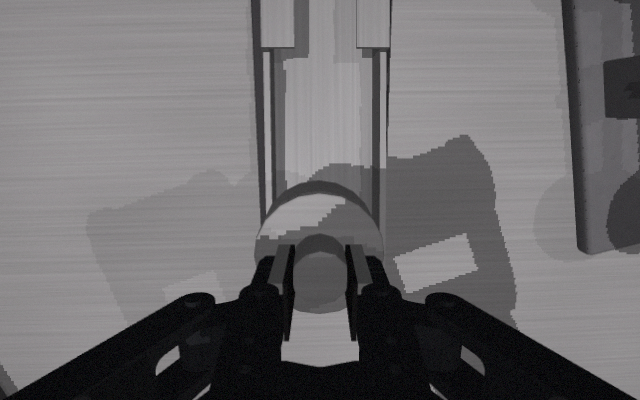

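The wrist view shows the weight held upright, with the knob at (320,270). The lip corners are at (295,47) and (356,47), and the channel walls run at columns 265 and 387. I'll cast the lip corners to get the centreline.

Run:
```python
from h import *
s=env.observe()
print(onz('wrist',[[295,47],[356,47]],.077,s).round(4).tolist())
print(onz('wrist',[[268,100],[379,100],[268,140],[380,140]],.079,s).round(4).tolist(),s['position'])
```

```text
[[0.5902, 0.2847, 0.077], [0.5897, 0.2475, 0.077]]
[[0.5594, 0.3024, 0.079], [0.5582, 0.2332, 0.079], [0.5348, 0.3037, 0.079], [0.5334, 0.232, 0.079]] [0.48748065 0.27395006 0.16631134]
```

```bash
python3 -m pendant '[[[0,-7,0],0,-1],[[0,0,-20],0,-1],[[0,0,-20],0,-1],[[0,0,-6],0,-1],[[0,0,0],0,-1],[[0,0,0],0,-1]]'
```

```text
time_s: 19.82
position: [0.4889, 0.2629, 0.122]
tool_rot: [[0.999, -0.022, 0.024], [-0.022, -0.999, -0.025], [0.024, 0.025, -0.999]]
ft_force: [-0.8, 1.3, -5.0]
grip_width: 0.0215
```

```bash
python3 -m pendant '[[[0,5,0],0.02,-1],[[0,0,0],0,-1],[[0,0,-8],0,-1],[[0,0,0],0,-1]]'
```

```text
time_s: 20.32
position: [0.4892, 0.2685, 0.1145]
tool_rot: [[1.0, -0.0, 0.026], [0.0, -1.0, -0.025], [0.026, 0.025, -0.999]]
ft_force: [0.5, -0.3, -4.9]
grip_width: 0.0213
```

```bash
python3 -m pendant '[[[0,0,-7],0,-1],[[0,0,-6],0,-1],[[0,0,0],0,-1],[[0,0,-3],0,-1],[[0,0,0],0,-1]]'
```

```text
time_s: 20.95
position: [0.4902, 0.2685, 0.0981]
tool_rot: [[1.0, -0.001, 0.028], [0.0, -1.0, -0.024], [0.028, 0.024, -0.999]]
ft_force: [-0.7, 0.3, -2.0]
grip_width: 0.0213
```

```bash
python3 -m pendant '[[[0,0,-2],0,-1],[[0,0,0],0,-1]]' 25
```

```text
time_s: 21.2
position: [0.4911, 0.2685, 0.0974]
tool_rot: [[0.999, -0.001, 0.032], [0.0, -1.0, -0.024], [0.032, 0.024, -0.999]]
ft_force: [-1.4, -0.6, -0.6]
grip_width: 0.0214
```

```bash
python3 -m pendant '[[[0,0,0],0,0],[[0,0,0],0,0],[[0,0,0],0,0],[[0,0,20],0,0],[[0,0,40],0,-1],[[-30,0,20],0.18,-1],[[-30,0,0],0.18,-1],[[-25,0,0],0.18,-1],[[0,0,0],0.18,-1],[[0,0,0],0.18,-1],[[0,0,0],0.18,-1],[[0,0,0],0.18,-1]]'
python3 - <<'E'
from h import *
s,im,d=shot('top');P=cloud('top',d);save(cv2.resize(im[130:260,180:340],None,fx=4,fy=4),'top6.png')
c=(.488,.267);r=np.hypot(P[...,0]-c[0],P[...,1]-c[1]);h=P[...,2]-(.046-.1763*(P[...,0]-.542))
m=(r<.045)&(h>.046)&(h<.07);print('knob',m.sum(),P[m].mean(0))
s,im,d=shot('wrist');P=cloud('wrist',d,s);save(im,'w6.png')
r=np.hypot(P[...,0]-c[0],P[...,1]-c[1]);h=P[...,2]-(.046-.1763*(P[...,0]-.542));m=(r<.035)&(h>.046)&(h<.07);print('knob',m.sum(),P[m].mean(0) if m.any() else 0)
E
```

```text
time_s: 22.7
position: [0.4022, 0.2689, 0.1795]
tool_rot: [[0.266, 0.963, 0.033], [0.963, -0.267, 0.024], [0.032, 0.025, -0.999]]
ft_force: [-0.1, -0.4, 0.8]
grip_width: -0.0003
knob 59 [0.49863242 0.26801921 0.10565161]
knob 1118 [0.49742168 0.26943286 0.10601716]
```

View pics/top6.png

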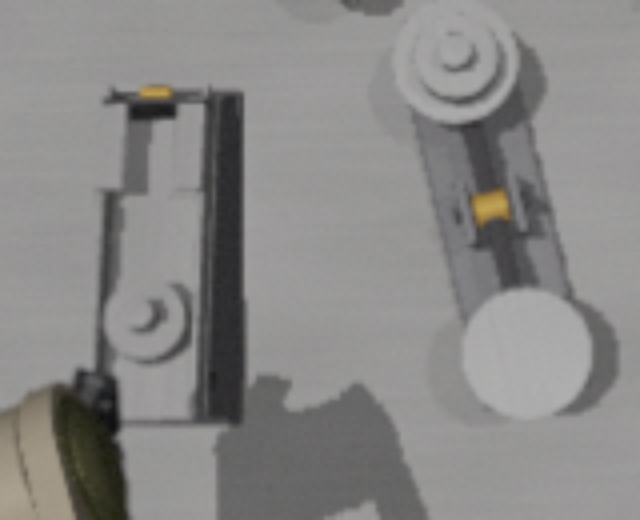

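The weight lies flat in the channel, its knob at pixel (148,313) of the crop, i.e. (0.498, 0.268). The lighter weight is still on the far pan. I'll come in behind the knob with the fingers shut and the narrow side across.

```bash
python3 -m pendant '[[[15,0,0],0.14,-1],[[20,-1,0],0.13,-1],[[0,0,-30],0,-1],[[0,0,-28],0,-1],[[0,0,-8],0,-1],[[0,0,0],0,-1],[[0,0,0],0,-1]]'
```

```text
time_s: 23.68
position: [0.4392, 0.2683, 0.1136]
tool_rot: [[0.021, 0.999, 0.029], [0.999, -0.022, 0.032], [0.033, 0.028, -0.999]]
ft_force: [-0.5, 0.2, -0.3]
grip_width: -0.0002
```

```bash
python3 -m pendant '[[[0,0,-9],0,-1],[[0,0,0],0,-1],[[10,0,-2],0,-1],[[10,0,-2],0,-1],[[0,0,0],0,-1]]'
```

```text
time_s: 24.3
position: [0.4617, 0.2685, 0.1013]
tool_rot: [[0.022, 0.999, 0.032], [0.999, -0.023, 0.033], [0.034, 0.032, -0.999]]
ft_force: [-1.3, 0.2, 0.8]
grip_width: -0.0002
```

```bash
python3 -m pendant '[[[8,0,-2],0,-1],[[8,0,-2],0,-1],[[8,0,-1],0,-1],[[8,0,-1],0,-1],[[8,0,-2],0,-1],[[8,0,-1],0,-1],[[0,0,0],0,-1]]'
```

```text
time_s: 25.18
position: [0.5125, 0.2685, 0.0914]
tool_rot: [[0.022, 0.999, 0.03], [0.999, -0.023, 0.033], [0.034, 0.03, -0.999]]
ft_force: [-0.7, 0.1, -0.3]
grip_width: -0.0001
```

Run:
```python
from h import *
s,im,d=shot('wrist');save(im[:300],'w7.png');print(s['position'])
P=cloud('wrist',d,s);h=P[...,2]-(.0548-.1763*(P[...,0]-.489))
m=(abs(P[...,1]-.267)<.016)&(h>.047)&(h<.06)&(P[...,0]>.49)&(P[...,0]<.66);print(m.sum(),P[m].mean(0) if m.any() else 0)
```

```text
[0.51251978 0.26848764 0.09144174]
3161 [0.53015091 0.27185776 0.1009036 ]
```

View pics/w7.png

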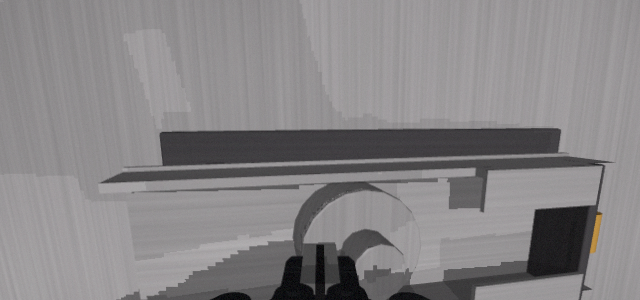

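The wrist view shows the puck lying flat with its knob at (375,265), ahead of the fingers and in line with the slot. The lips start at column 485. I'll keep pushing.

```bash
python3 -m pendant '[[[8,-0.5,-1],0,-1],[[8,-0.5,-2],0,-1],[[8,-0.5,-1],0,-1],[[8,0,-1],0,-1],[[8,0,-2],0,-1],[[8,0,-1],0,-1],[[8,0,-2],0,-1],[[0,0,0],0,-1]]'
```

```text
time_s: 26.22
position: [0.572, 0.2669, 0.0809]
tool_rot: [[0.021, 0.999, 0.03], [0.999, -0.022, 0.033], [0.034, 0.029, -0.999]]
ft_force: [0.2, 0.8, -0.2]
grip_width: -0.0002
```

```bash
python3 -m pendant '[[[6,0,-1],0,-1],[[6,0,-1],0,-1],[[4,0,-1],0,-1],[[0,0,0],0,-1]]'
python3 - <<'E'
from h import *
s,im,d=shot('scene');save(cv2.resize(im[200:320,330:480],None,fx=5,fy=5,interpolation=cv2.INTER_CUBIC),'s8.png')
E
```

```text
time_s: 26.72
position: [0.5889, 0.267, 0.0778]
tool_rot: [[0.021, 0.999, 0.03], [0.999, -0.022, 0.033], [0.034, 0.029, -0.999]]
ft_force: [-1.5, -0.2, 1.7]
grip_width: 0.0001
```

View pics/s8.png

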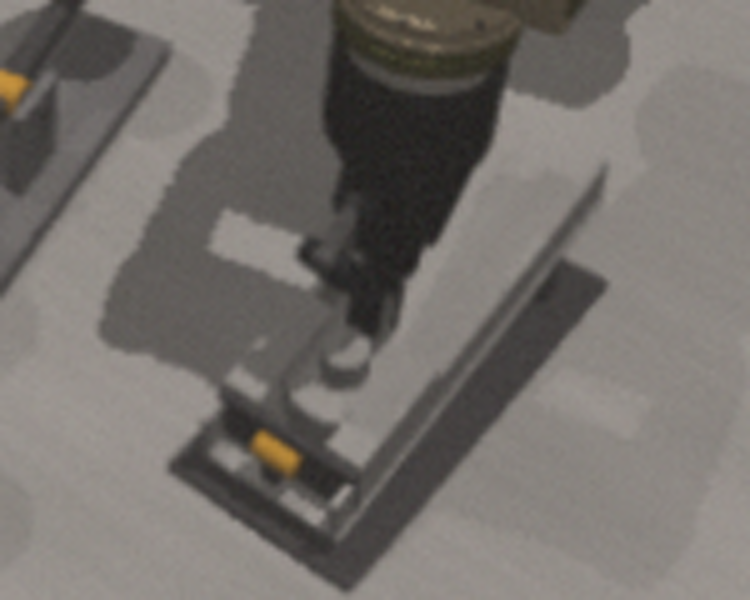

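The scene crop shows the puck under the lips, with its knob at (347,360) in the slot just short of the stop. I'll push in small steps and watch the force.

```bash
python3 -m pendant '[[[3,0,-1],0,-1],[[3,0,0],0,-1],[[0,0,0],0,-1]]'
```

```text
time_s: 27.15
position: [0.595, 0.267, 0.0768]
tool_rot: [[0.021, 0.999, 0.03], [0.999, -0.022, 0.033], [0.034, 0.029, -0.999]]
ft_force: [-1.1, 0.1, 0.2]
grip_width: 0.0
```

```bash
python3 -m pendant '[[[3,0,-1],0,-1],[[0,0,0],0,-1]]'
```

```text
time_s: 27.4
position: [0.5982, 0.2671, 0.0761]
tool_rot: [[0.021, 0.999, 0.03], [0.999, -0.022, 0.033], [0.034, 0.029, -0.999]]
ft_force: [-1.8, 0.1, 2.1]
grip_width: -0.0
```

```bash
python3 -m pendant '[[[3,0,0],0,-1],[[0,0,0],0,-1]]'; python3 -m pendant '[[[2,0,-1],0,-1],[[0,0,0],0,-1]]'
```

```text
time_s: 27.65
position: [0.6015, 0.2671, 0.0757]
tool_rot: [[0.021, 0.999, 0.03], [0.999, -0.022, 0.033], [0.034, 0.029, -0.999]]
ft_force: [-0.9, -0.4, 0.8]
grip_width: -0.0001
time_s: 27.9
position: [0.6027, 0.2672, 0.0755]
tool_rot: [[0.021, 0.999, 0.028], [0.999, -0.022, 0.033], [0.034, 0.027, -0.999]]
ft_force: [-3.8, -1.1, 4.1]
grip_width: 0.0002
```

```bash
python3 -m pendant '[[[2,0,0],0,-1],[[0,0,0],0,-1]]'
```

```text
time_s: 28.15
position: [0.6026, 0.2672, 0.0756]
tool_rot: [[0.02, 1.0, 0.023], [0.999, -0.021, 0.032], [0.033, 0.022, -0.999]]
ft_force: [-3.9, -1.4, 3.1]
grip_width: 0.0002
```

```bash
python3 -m pendant '[[[3,0,0],0,-1],[[3,0,0],0,-1],[[0,0,0],0,-1]]'
```

```text
time_s: 28.52
position: [0.6026, 0.2676, 0.0759]
tool_rot: [[0.019, 1.0, 0.008], [0.999, -0.019, 0.031], [0.031, 0.007, -0.999]]
ft_force: [-3.7, -1.2, 1.6]
grip_width: -0.0001
```

The push has stalled firmly. I'll back off uphill, rise and check.

```bash
python3 -m pendant '[[[-6,0,1],0,-1],[[-20,0,5],0,-1],[[-15,0,30],0,-1],[[-20,0,50],0,-1],[[-50,-10,20],0,-1],[[-50,-10,0],0,-1],[[-40,0,0],0,-1],[[0,0,0],0,-1]]'
python3 - <<'E'
from h import *
s,im,d=shot('scene');a=cv2.resize(im[170:320,280:480],(800,600),interpolation=cv2.INTER_CUBIC);save(a,'s9.png')
s,im,d=shot('top');save(cv2.resize(im[90:260,180:450],None,fx=2.9,fy=2.9),'t9.png');P=cloud('top',d)
h=P[...,2]-(.0548-.1763*(P[...,0]-.489))
m=(abs(P[...,1]-.267)<.016)&(h>.045)&(h<.065)&(P[...,0]>.45)&(P[...,0]<.645);print('knob',m.sum(),P[m].mean(0))
for nm,c in(('near',(.463,-.009)),('far',(.6775,.0385))):
    m=(np.hypot(P[...,0]-c[0],P[...,1]-c[1])<.045)&(P[...,2]>.07)&(P[...,2]<.17);print(nm,np.median(P[m],0),P[m][:,2].max())
E
```

```text
time_s: 29.52
position: [0.3967, 0.2462, 0.1839]
tool_rot: [[0.02, 1.0, 0.015], [0.999, -0.021, 0.032], [0.032, 0.015, -0.999]]
ft_force: [0.7, 0.6, 1.0]
grip_width: 0.0
knob 57 [0.62597297 0.26575193 0.08379863]
near [ 0.46302366 -0.00924922  0.11473942] 0.12010672717364268
far [0.67228144 0.03730563 0.0945608 ] 0.1472428033949167
```

View pics/s9.png

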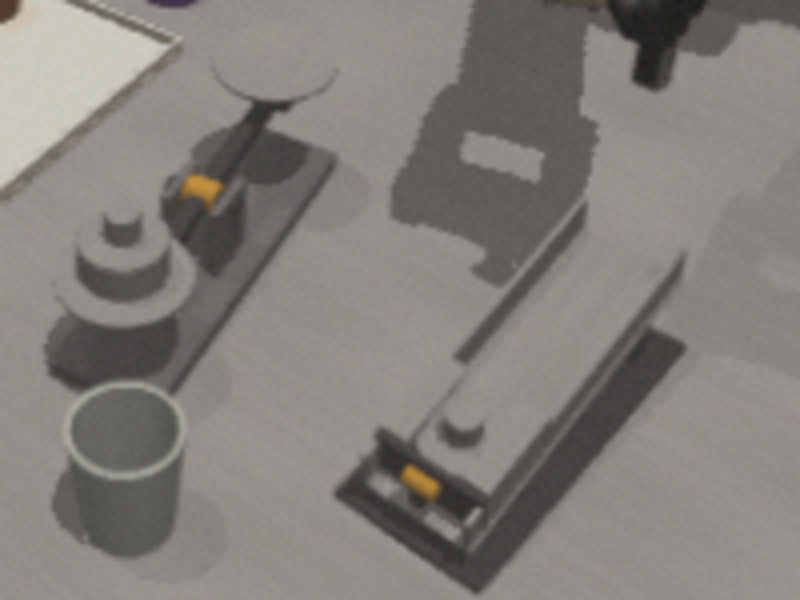

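View pics/t9.png

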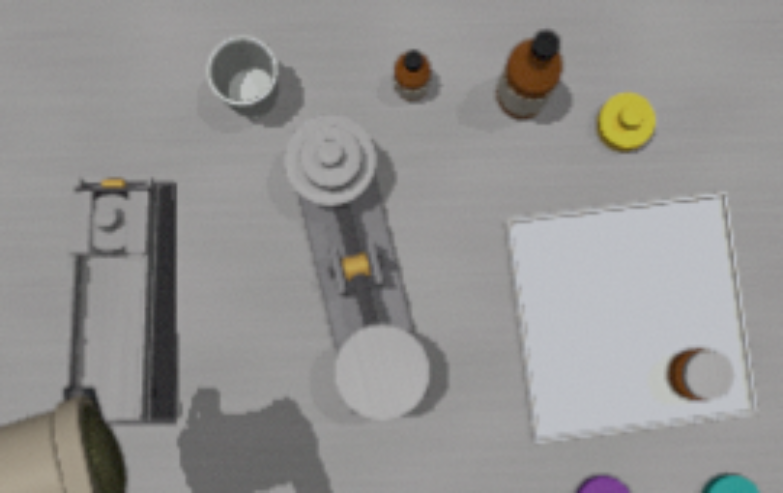

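The knob is at (0.626, 0.266), under the lips by the stop. The light weight sits on the far pan and the bystanders look unmoved. One numeric check: where the stop's foot is in the first picture compared with the puck.

Run:
```python
from h import *
g=np.load('top1.npz')['im'].astype(int).sum(2)
for u in(216,218,220): print(u,[(v,g[v,u]) for v in range(150,172)])
o,r=rays('top',[[218,v] for v in range(150,172)])
t=(.0548-.1763*(o[0]-.489)-o[2])/(r[:,2]+.1763*r[:,0]);X=o+r*t[:,None]
print([(150+i,*x.round(4)) for i,x in enumerate(X[:,[0,2]])])
```

```text
216 [(150, np.int64(457)), (151, np.int64(422)), (152, np.int64(409)), (153, np.int64(439)), (154, np.int64(298)), (155, np.int64(215)), (156, np.int64(136)), (157, np.int64(108)), (158, np.int64(104)), (159, np.int64(138)), (160, np.int64(273)), (161, np.int64(313)), (162, np.int64(312)), (163, np.int64(311)), (164, np.int64(309)), (165, np.int64(313)), (166, np.int64(323)), (167, np.int64(327)), (168, np.int64(327)), (169, np.int64(320)), (170, np.int64(328)), (171, np.int64(322))]
218 [(150, np.int64(458)), (151, np.int64(370)), (152, np.int64(393)), (153, np.int64(439)), (154, np.int64(297)), (155, np.int64(220)), (156, np.int64(127)), (157, np.int64(93)), (158, np.int64(105)), (159, np.int64(182)), (160, np.int64(370)), (161, np.int64(436)), (162, np.int64(435)), (163, np.int64(440)), (164, np.int64(432)), (165, np.int64(438)), (166, np.int64(467)), (167, np.int64(471)), (168, np.int64(472)), (169, np.int64(471)), (170, np.int64(472)), (171, np.int64(471))]
220 [(150, np.int64(461)), (151, np.int64(363)), (152, np.int64(405)), (153, np.int64(431)), (154, np.int64(306)), (155, np
[... 694 characters left out ...]
 (157, np.float64(0.657), np.float64(0.0252)), (158, np.float64(0.6538), np.float64(0.0257)), (159, np.float64(0.6506), np.float64(0.0263)), (160, np.float64(0.6475), np.float64(0.0269)), (161, np.float64(0.6443), np.float64(0.0274)), (162, np.float64(0.6411), np.float64(0.028)), (163, np.float64(0.638), np.float64(0.0285)), (164, np.float64(0.6348), np.float64(0.0291)), (165, np.float64(0.6317), np.float64(0.0296)), (166, np.float64(0.6285), np.float64(0.0302)), (167, np.float64(0.6254), np.float64(0.0308)), (168, np.float64(0.6223), np.float64(0.0313)), (169, np.float64(0.6191), np.float64(0.0319)), (170, np.float64(0.616), np.float64(0.0324)), (171, np.float64(0.6129), np.float64(0.033))]
```

Nominally the knob sits within 1–3 mm of the seat, so I'll settle this with a wrist depth profile from above.

```bash
python3 -m pendant '[[[45,-10,5],0,-1],[[45,-10,5],0,-1],[[45,-10,0],0,-1],[[40,-10,0],0,-1],[[30,-10,0],0,-1],[[10,0,0],0,-1],[[0,0,0],0,-1]]'
python3 - <<'E'
from h import *
s,im,d=shot('wrist');np.savez('w10.npz',im=im,d=d);P=cloud('wrist',d,s);g=im.astype(int).sum(2)
c,sn=np.cos(np.radians(10)),np.sin(np.radians(10))
dx=P[...,0]-.489;dz=P[...,2]-.0548
S=dx*c-dz*sn-.0538;H=dx*sn+dz*c
for y in(.262,.266,.270):
    m=(abs(P[...,1]-y)<.0012)&(S>.03)&(S<.13)
    print(y,[(round(a*1000),np.round(np.median(H[m&(abs(S-a)<.001)])*1000,1) if (m&(abs(S-a)<.001)).any() else None, int(np.median(g[m&(abs(S-a)<.001)])) if (m&(abs(S-a)<.001)).any() else None) for a in np.arange(.04,.122,.002)])
m=(H>.047)&(H<.056)&(S>.05)&(S<.1)&(abs(P[...,1]-.266)<.02)
vv,uu=np.nonzero(m);(a,b),r=cv2.minEnclosingCircle(np.c_[uu,vv].astype(np.float32));print('knob',m.sum(),(a,b,r),S[m].mean(),S[m].min(),S[m].max(),P[m].mean(0))
E
```

```text
time_s: 30.5
position: [0.6293, 0.1919, 0.1897]
tool_rot: [[0.025, 1.0, 0.019], [0.999, -0.025, 0.032], [0.032, 0.018, -0.999]]
ft_force: [0.6, -0.2, -0.2]
grip_width: 0.0001
0.262 [(40, np.float64(0.7), 440), (42, np.float64(0.2), 436), (44, np.float64(1.1), 439), (46, np.float64(1.4), 439), (48, np.float64(30.3), 359), (50, np.float64(30.5), 435), (52, np.float64(30.4), 428), (54, np.float64(31.1), 436), (56, np.float64(30.9), 434), (58, np.float64(30.6), 424), (60, np.float64(30.0), 423), (62, np.float64(30.7), 421), (64, np.float64(31.2), 423), (66, np.float64(40.1), 236), (68, np.float64(52.3), 409), (70, np.float64(53.0), 425), (72, np.float64(52.7), 425), (74, np.float64(52.4), 418), (76, np.float64(52.9), 408), (78, np.float64(52.5), 403), (80, np.float64(52.8), 403), (82, np.float64(52.3), 400), (84, np.float64(52.4), 407), (86, np.float64(52.4), 403), (88, np.float64(52.2), 341), (90, None, None), (92, np.float64(31.3), 395), (94, np.float64(30.8), 406), (96, np.float64(30.6), 402), (98, np.float64(30.9), 394), (100, np.float64(30.6), 404), (102, np.float64(31.2), 401), (10
[... 2109 characters left out ...]
oat64(53.2), 412), (86, np.float64(52.7), 407), (88, np.float64(51.9), 391), (90, None, None), (92, np.float64(31.6), 384), (94, np.float64(31.2), 417), (96, np.float64(31.1), 424), (98, np.float64(30.7), 434), (100, np.float64(31.0), 442), (102, np.float64(30.3), 437), (104, np.float64(30.8), 442), (106, np.float64(31.6), 121), (108, np.float64(36.5), 190), (110, np.float64(36.9), 184), (112, np.float64(37.0), 186), (114, np.float64(30.7), 340), (116, np.float64(32.0), 370), (118, np.float64(32.8), 413), (120, np.float64(32.3), 367)]
knob 963 (309.1358947753906, 96.6378402709961, 17.736173629760742) 0.07625112272453556 0.0647447404372593 0.0882350606490057 [0.62620512 0.26696206 0.08399431]
```

The depth profile shows the puck flat (top at 30–31 mm) right up to the stop plate at 106 mm, with no gap. The gripper is clear of everything, so I'll hand in.

```bash
python3 -c "
from h import *
print(env.observe()['time_s'],ticket.close_job())"
```

```text
the job is handed in; nothing more can be done
30.55 None
```

The job is done and handed in at 30.6 s of the 72 s allowed. The heavier weight is against the chute's stop and the lighter one is on the far pan.

- **Weighing:** I set the tray's far weight on the far pan and the near weight on the near pan, then let go of both. The near pan came to its lower stop, 89 mm against 115 mm, so the near weight was the heavier. The wrist force agreed, at about 4.9 N against 3.1 N.
- **Chute:** I set the heavier weight in the open upper end and pushed it down under the lips with shut fingers until it stalled. A wrist depth profile then showed it lying flat, with no gap to the stop.
- **One disagreement:** the overhead picture alone put it 1–3 mm short of the stop. That is within calibration error, so I trusted the closer wrist profile.
- **Last checks:** the lighter weight sits centred on the lowered far pan. In the last pictures the jar, bottles and cup look unmoved; I did not re-measure them. The gripper was clear of everything.

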